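Key the mixing slab into its tray and hold it bedded

TASK

The white mixing slab has just been put back on the springy gel pads in its aluminium tray, so it stands a little proud and lies over to one side. Take the blue retaining strip from its grey rest, slip it upright and fully down into the one gap beside the slab that is wide enough for it (do not shove the slab across to make room), and let it go; then, with the fingertips, press the slab down until it is flush and level with the tray's rim and finish while still holding it pressed there. Leave the other things on the counter where they are.

Things in the scene. Friction and masses are not known exactly. Their poses are not given: they have to be found in the camera images.
- tray: Blue-grey anodised aluminium slab tray, fixed: 144 (x) x 153 (y) x 24 mm high, with a rectangular well 93 (x) x 103 (y) mm, centred, its black floor 4 mm above the counter. Origin at the centre of its underside, on the counter; z up, x and y along its sides (yaw up to 0.3 rad). The rim is 24 mm above the counter.
- slab: White slab, loose, 90 x 90 x 12 mm, 0.2 kg, in the well, parallel to it; origin under its centre. It lies about 4 mm off the well's centre, to tray +y or -y: gap there 2.5 mm, on the other side 10.5 mm, at the x ends 1.5 mm. Hidden springy pads (2 N/mm) hold its top about 4 mm above the rim; some 8 N on its middle brings it flush, on solid stops.
- slab_top (a point): Centre of the slab's top face, 12 mm above the slab's origin; at flush it is 24 mm above the counter.
- strip: Blue strip, loose, 30 g, upright, alike turned half round. Blade 60 mm long (x), 8 thick (y), 22 high, lower edge rounded; above it a neck, then a grip block 26 (x) x 12 (y) mm from 30 to 58 mm height. Origin: middle of its lower edge, z up. It goes in with its length along tray x, mid-length of the gap; fully down, origin 4 mm above the counter, grip block 10 to 38 mm above the rim.
- rest: Grey plastic rest, fixed, 90 (x) x 40 (y) x 18 mm high, with a slot 63 x 10.4 mm, 14 mm deep (slot floor 4 mm above the counter) in which the strip stands, length along the rest's x. Origin under its centre.
- timer: mint-green timer cube, 60 mm; origin at the centre of its underside
- cutters: chrome ligature cutters lying flat, 120 mm long, 8 mm high; origin near the joint
- mirror: steel mouth mirror lying flat, 140 mm long; origin at the centre of its 23 mm head
- primer: amber primer bottle with a black cap, 28 mm wide, 62 mm high, standing; origin under its centre
- dish: small blue mixing bowl, 48 mm wide, 22 mm high; origin under its centre
There are look-alikes about, which are no part of the job. Leave any pink or purple look-alike of the tray alone.

How it is judged (in metres and radians):
On the way, in this order (a step that is already met when the one before it is completed fails the run):
1. the strip stands fully down in the wide gap, let go, and the slab has not been shoved across (shifted less than 4.5 mm) (((y of slab in the frame of tray below -0.002 m and y of strip in the frame of tray between 0.04 and 0.052 m) or (y of slab in the frame of tray above 0.002 m and y of strip in the frame of tray between -0.052 and -0.04 m)) and x of strip in the frame of tray between -0.022 and 0.022 m and z of strip in the frame of tray below 0.0065 m and angle between strip's own z axis and vertical below 0.2 rad and contact force between the fingers and strip below 0.3 N and distance of slab from where it was at the start of the episode below 0.0045 m), for 0.2 s.
2. the fingers press the slab flush with the rim (z of slab_top in the frame of tray between 0.0215 and 0.0255 m and angle between slab's own z axis and vertical below 0.025 rad and contact force between the fingers and slab above 3 N), for 0.2 s.
At the end, for the whole second after the job is handed in: Strip upright (0.2 rad) in the wide gap, within 2.5 mm of the well floor and 22 mm of mid-length, not touched by the fingers; slab top level with the rim (1.5 mm proud to 2.5 mm below, tilt under 0.025 rad), still lying towards its own side, fingers pressing on it with over 3 N (all of step 2 and ((y of slab in the frame of tray below -0.002 m and y of strip in the frame of tray between 0.04 and 0.052 m) or (y of slab in the frame of tray above 0.002 m and y of strip in the frame of tray between -0.052 and -0.04 m)) and x of strip in the frame of tray between -0.022 and 0.022 m and z of strip in the frame of tray below 0.0065 m and angle between strip's own z axis and vertical below 0.2 rad and contact force between the fingers and strip below 0.3 N); the arm keeps its last pose, push and grip.
It fails at once if another thing on the counter is shifted by more than 20 mm (distance of any of timer, cutters, mirror, primer, dish from where it was at the start of the episode above 0.02 m).
It also fails if it takes over 51 s, if anything falls off the work surface, if the arm or the gripper's body presses on something with over 40 N, if the wrist force passes 120 N, or if a joint passes its speed limit or range.

ROBOT

A 7-joint arm with a two-finger parallel gripper is mounted at the origin on the work surface. World frame = base frame: x ahead of the robot, y to its left, z up, the work surface at z = 0. Lengths are in mm, angles in rad, forces in N, time in s.
With the tool pointing down it reaches from about 425 to 825 mm from the base axis. Payload 3.6 kg.
Tool frame: the origin (TCP) lies midway between the tips of the shut fingers; the grasp point (between the pads) lies 19 mm behind it; z points along the fingers, y is the direction in which the jaws open and shut (so a half turn about z gives the same grasp; the last joint's range is limited). The gripper opens to 93 mm and grips with 3 to 60 N. Pads are 15 mm wide; open, the fingers measure 128 mm over their backs; the gripper's body (75 mm by 188 mm) begins 65 mm behind the grasp point.
Start: joints at [1.288, 0.615, -0.013, 1.423, 0.008, 1.103, -0.04], TCP at [164.476, -628.816, 218.64] pointing down, gripper open.
Joint ranges: [-3.12, 3.12], [-0.3, 2.06], [-1.34, 1.32], [0.26, 2.42], [-1.36, 4.5], [0.01, 1.98], [-2.84, 2.84]. Speed limits (rad/s): [2.79, 2.79, 3.14, 3.14, 3.14, 3.14, 3.14].

INTERFACE

Orientations are given as a unit quaternion [x, y, z, w].
In Python, from station import manip, optics gives the robot as it stands.
- The arm moves only by the tool move_arm, never from a script. Its argument "increments" is text: rows parted by semicolons, each of 4 numbers parted by spaces: the shift along the tool's x, y, z each as a share of 0.2 m, from -1 to 1, then the turn about the tool's z as a share of pi/2 rad, from -1 to 1. In form: dx dy dz roll; .... A call has 1 to 8 rows; each row is the pose to reach, as a shift and turn from the pose measured when the call began, along the tool's axes at that moment; what a row does not reach only later rows make up. A row lasts 1/10 s, in which the tool goes at most 50 mm and 8.59 degrees, less where a joint would pass 70% of its speed; a pose out of reach is approached as far as the arm can. A call with a number of a shift or a turn outside -1 to 1 is refused whole. A call with a gripper value outside its range is refused whole. "gripper" is the closure, from -1 (fully open) to 1 (shut), so that 0 is half open, set as the call begins (left out, the last holds). The fingers move at their own pace and stop on an object; "newtons" is the grip in N (left out, the last holds). Time passes only in rows, so rows that repeat a pose let the fingers close. It gives the time, the measured TCP pose, the force and the opening at its end, in the units of the state.
- manip.observe(): the state, without advancing time (a new reading comes with each control period).
- optics.camera(name): name is "scene" or "top"; returns a dict with "color" (480x640x3 uint8, blue, green, red), "fov_y" (degrees; the focal length in pixels is half the picture's height over the tangent of half this angle, whatever the lens; pixels are square), "cx", "cy" (the principal point, pixels), "D" ([k1, k2, p1, p2, k3] as OpenCV has them; the pictures are not rectified), "R" (3x3) and "t" (3): a world point X has camera coordinates R X + t. Camera axes: x right, y down, z forward; pixel columns grow to the right and rows downward; lengths in mm; the calibration is good to about 2 mm. A picture is of the moment at which its call begins. There is no depth.
- manip.job_done(): hands the job in, once; it reports no verdict.
The state is a dict: "time_s": time; "joint_pos": joint angles; "joint_velocities": joint speeds; "joint_efforts": joint torques, N m; "tool_pos": TCP position; "eef_rot": TCP orientation; "contact_force": force on the tool from outside, world axes, zero at the start; "moment": the same for the moment, N m; "gripper_width": finger opening in mm.
Only numpy, scipy, OpenCV 4.12 (cv2) and the standard library are available. Lean on these libraries where they do the work, as an engineer would, in place of code of your own. Each camera call takes 0.05 s, during which the arm holds its last target.

## Working session

There is one attempt and no reset: what is moved stays moved. The work goes in short steps, Python scripts to look and compute and a tool call to move; the robot and the scene stay as the last step left them, time stands still between calls to the robot, and variables do not carry over. Pictures are saved under pics/ and viewed, and the job is handed in when it is done.

Besides the shell and the picture viewer there is one more tool, called after "Emit:" by a JSON object that holds its "fn" and its "kwargs". move_arm: Moves the arm, as the interface text tells. Shift numbers are shares of 0.2 m and turn numbers shares of pi/2 rad, none past 1 either way. Its arguments: {"type":"object","properties":{"increments":{"type":"string"},"gripper":{"type":"number"},"newtons":{"type":"number"}},"required":["increments"]}

```bash
ls; mkdir -p pics; cat > h.py <<'E'
import numpy as np, cv2
from station import manip, optics
def K(c):
    f=240/np.tan(np.radians(c['fov_y'])/2)
    return np.array([[f,0,c['cx']],[0,f,c['cy']],[0,0,1.]])
def ray(c,uv):
    p=cv2.undistortPointsIter(np.array(uv,float).reshape(-1,1,2),K(c),np.array(c['D'],float),None,None,(3,100,1e-10)).reshape(-1,2)
    R=np.array(c['R']);t=np.array(c['t'])
    d=np.c_[p,np.ones(len(p))]@R
    return -R.T@t,d
def plane(c,uv,z):
    o,d=ray(c,uv); return o+d*((z-o[2])/d[:,2])[:,None]
def proj(c,X):
    r,_=cv2.Rodrigues(np.array(c['R'],float))
    return cv2.projectPoints(np.array(X,float).reshape(-1,1,3),r,np.array(c['t'],float),K(c),np.array(c['D'],float))[0].reshape(-1,2)
def tri(c1,u1,c2,u2):
    o1,d1=ray(c1,u1);o2,d2=ray(c2,u2)
    out=[]
    for a,b in zip(d1,d2):
        s=np.linalg.lstsq(np.c_[a,-b],o2-o1,rcond=None)[0]
        p,q=o1+a*s[0],o2+b*s[1]; out.append(np.r_[(p+q)/2,np.linalg.norm(p-q)])
    return np.array(out)
import pickle
def load(n): return pickle.load(open(n,'rb'))
E
python3 - <<'E'
from h import *
for n in('scene','top'):
    c=optics.camera(n);pickle.dump(c,open(n+'0.pkl','wb'));cv2.imwrite(f'pics/{n}0.png',c['color']);print(n,c['fov_y'],c['D'],-np.array(c['R']).T@c['t'])
s=manip.observe();print(s)
E
```

```text
pics
scene 57.135514150138874 [-0.02658421  0.          0.          0.          0.        ] [995.15786864 198.80048923 892.93098034]
top 55.34235580404208 [-0.0728345  0.         0.         0.         0.       ] [ 348.40496482   56.522628   1063.38045133]
{'time_s': 0.1, 'joint_pos': array([ 1.2885079 ,  0.61580491, -0.01262592,  1.42469005,  0.00812777,
        1.10337719, -0.04040723]), 'joint_velocities': array([ 0.00084801, -0.00161684,  0.00098848, -0.00276049, -0.00038556,
       -0.0008314 , -0.0017135 ]), 'joint_efforts': array([ 1.23916496e-03, -4.60043049e+01,  2.10003695e-01, -1.66244906e+01,
       -6.12332462e-02,  1.69107690e-02,  1.02170652e-04]), 'tool_pos': array([ 164.29188326, -628.18797441,  217.62449968]), 'eef_rot': array([ 9.91827079e-01,  1.27584499e-01, -1.64470690e-04, -1.10223214e-03]), 'contact_force': array([0.51470973, 0.56273484, 0.32840931]), 'moment': array([ 0.01714047, -0.00500893, -0.03571395]), 'gripper_width': 93.02015822365598}
```

View pics/scene0.png

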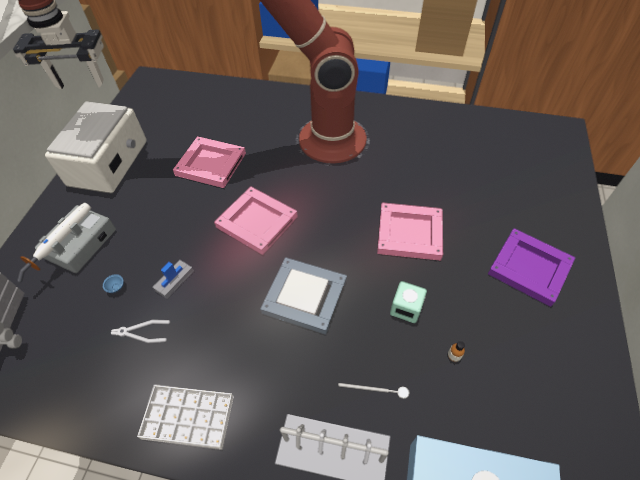

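View pics/top0.png

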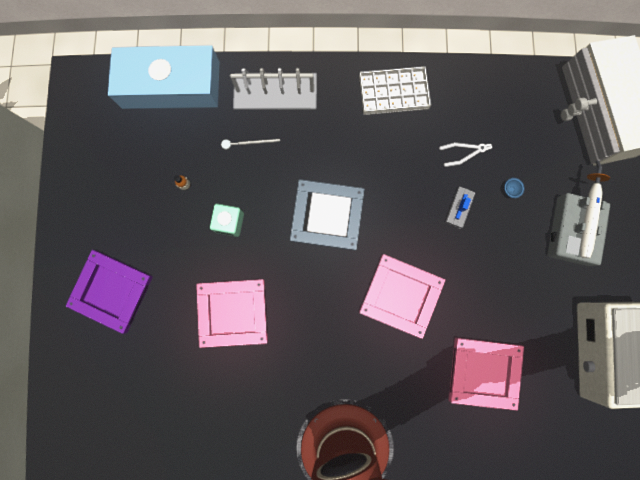

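The grey-blue tray with the white slab is at scene (305,293) and top (328,214). The blue strip in its grey rest is at scene (172,274) and top (462,207). 

Candidates for the tray:
- Pink trays at top (232,313), (403,296) and (487,373), and a purple one at (109,291): all rejected.
- Blue-grey tray at (328,214): chosen.

Candidates for the strip:
- Blue dish at top (514,187): rejected.
- Light-blue box at top (165,75): rejected.
- Blue strip in the rest at (462,207): chosen.

Next I'll check both choices in close crops.

```bash
python3 - <<'E'
from h import *
s=load('scene0.pkl')['color'];t=load('top0.pkl')['color']
def cr(im,x,y,w):return cv2.resize(im[y-w:y+w,x-w:x+w],(390,290 if 0 else 390),interpolation=cv2.INTER_CUBIC)
a=np.hstack([cr(s,305,293,48),cr(t,328,214,48)]);b=np.hstack([cr(s,172,274,28),cr(t,462,207,28)])
cv2.imwrite('pics/crA.png',a);cv2.imwrite('pics/crB.png',b)
E
```

```text
(no output)
```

View pics/crA.png

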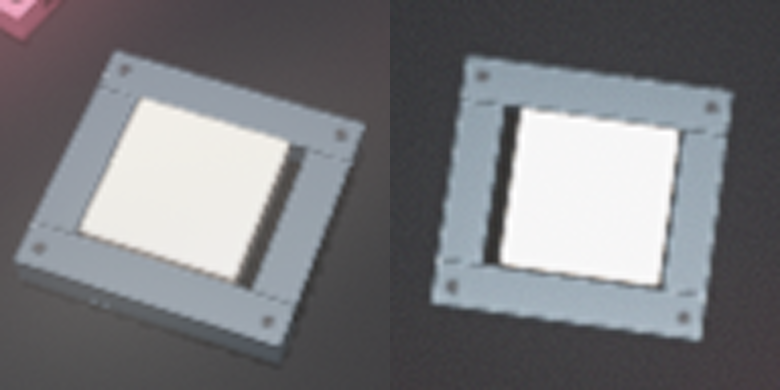

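View pics/crB.png

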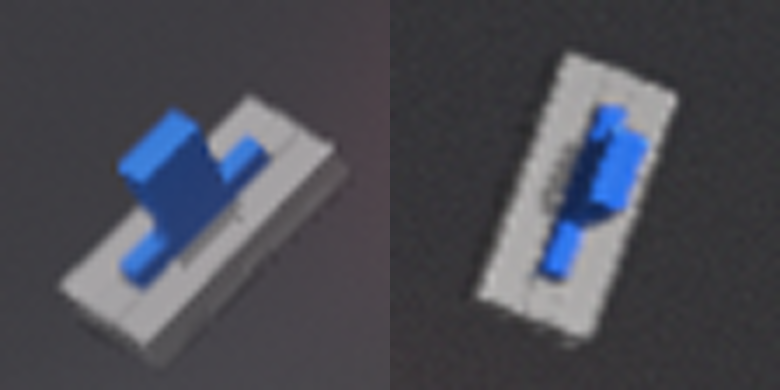

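The crops confirm both choices. The wide gap is the dark band on the image-left side of the slab in the top view, at about (403,190)/4 in the crop. That is the world +y side. Now I'll measure with masks, line-fit corners and two views.

```bash
cat > meas.py <<'E'
from h import *
def quad(mask,off,guess):
    # fit lines to contour between guessed corners -> subpixel corners
    cs,_=cv2.findContours(mask,cv2.RETR_EXTERNAL,cv2.CHAIN_APPROX_NONE)
    c=max(cs,key=cv2.contourArea).reshape(-1,2).astype(float)
    g=np.array(guess,float);L=[]
    for i in range(4):
        a,b=g[i],g[(i+1)%4];d=(b-a);n=np.linalg.norm(d);d/=n
        s=(c-a)@d/n;e=np.abs((c-a)@np.array([-d[1],d[0]]))
        p=c[(s>.12)&(s<.88)&(e<2.5*off)]
        l=cv2.fitLine(p.astype(np.float32),cv2.DIST_HUBER,0,.01,.01).ravel();L.append(np.cross([*l[2:],1],[*(l[2:]+l[:2]),1]))
    out=[]
    for i in range(4):
        x=np.cross(L[i-1],L[i]);out.append(x[:2]/x[2])
    return np.array(out)
UP=8
def up(im,x,y,w):
    return cv2.resize(im[y-w:y+w,x-w:x+w],None,fx=UP,fy=UP,interpolation=cv2.INTER_CUBIC)
def back(p,x,y,w): return (np.array(p)+.5)/UP-.5+[x-w,y-w]
E
python3 - <<'E'
from meas import *
S=load('scene0.pkl');T=load('top0.pkl')
def C(p,off,s): return (np.array(p,float)+.5)/s-.5+off
# hand corners (crop px): tray rim
trS=C([(117,52),(363,125),(288,345),(17,265)],[257,245],4.0625)
trT=C([(467,58),(733,92),(702,338),(432,303)],[280-96,166],4.0625)
trT=C([(77,58),(343,92),(312,338),(42,303)],[280,166],4.0625)
# order world: scene TL.. scene cam looks toward -x; find correspondence
print(plane(S,trS,24).round(1));print(plane(T,trT,24).round(1))
rS=C([(250,96),(333,150),(145,343),(60,288)],[144,246],6.964)
rT=C([(180,52),(288,98),(203,340),(88,296)],[434,179],6.964)
print(plane(S,rS,18).round(1));print(plane(T,rT,18).round(1))
gS=C([(176,110),(205,127),(143,182),(119,165)],[144,246],6.964)
gT=C([(229,128),(258,142),(235,209),(203,198)],[434,179],6.964)
print(plane(S,gS,62).round(1));print(plane(T,gT,62).round(1))
E
```

```text
[[452.8 -21.9  24. ]
 [473.1 127.4  24. ]
 [613.3 113.1  24. ]
 [597.1 -39.7  24. ]]
[[612.8 108.5  24. ]
 [593.8 -43.5  24. ]
 [452.7 -25.3  24. ]
 [471.6 126.6  24. ]]
[[ 504.9 -271.2   18. ]
 [ 519.8 -234.7   18. ]
 [ 602.4 -267.5   18. ]
 [ 588.9 -303.8   18. ]]
[[ 602.5 -268.3   18. ]
 [ 587.1 -304.7   18. ]
 [ 504.6 -273.1   18. ]
 [ 519.1 -234.7   18. ]]
[[ 539.5 -269.3   62. ]
 [ 543.8 -257.3   62. ]
 [ 567.5 -268.7   62. ]
 [ 563.  -279.    62. ]]
[[ 567.  -269.8   62. ]
 [ 562.5 -279.1   62. ]
 [ 540.6 -270.9   62. ]
 [ 544.  -260.6   62. ]]
```

```bash
python3 - <<'E'
from meas import *
S=load('scene0.pkl');T=load('top0.pkl')
def C(p,off,s): return (np.array(p,float)+.5)/s-.5+off
trS=C([(117,52),(363,125),(288,345),(17,265)],[257,245],4.0625)
trT=np.roll(C([(77,58),(343,92),(312,338),(42,303)],[280,166],4.0625),-2,0)
rS=C([(250,96),(333,150),(145,343),(60,288)],[144,246],6.964)
rT=np.roll(C([(180,52),(288,98),(203,340),(88,296)],[434,179],6.964),-2,0)
gS=C([(176,110),(205,127),(143,182),(119,165)],[144,246],6.964)
gT=np.roll(C([(229,128),(258,142),(235,209),(203,198)],[434,179],6.964),-2,0)
# refine
def ref(cam,guess,ctr,w,fn):
    im=up(cam['color'],*ctr,w);m=fn(im);
    m=cv2.morphologyEx(m,cv2.MORPH_CLOSE,np.ones((5,5)))
    g=(guess-np.array(ctr)+w+.5)*UP-.5
    q=quad(m,4,g);return back(q,*ctr,w),m
hsv=lambda im:cv2.cvtColor(im,cv2.COLOR_BGR2HSV)
blu=lambda im:((hsv(im)[...,1]>140)&(hsv(im)[...,2]>200)).astype(np.uint8)*255
for n,c,p in(('S',S,trS),('T',T,trT)):
    for q in p[:2]: print(n,c['color'][int(q[1])-2:int(q[1])+4:2,int(q[0])].tolist())
lum=lambda t:(lambda im:(im.max(2)>t).astype(np.uint8)*255)
def rep(name,cs,ct,z):
    print(name);print(np.c_[plane(S,cs,z)[:,:2],plane(T,ct,z)[:,:2]].round(1));
    t=tri(S,cs,T,ct);print(t.round(1),t.mean(0).round(1))
for th in (85,100):
    a,m1=ref(S,trS,(305,293),52,lum(th));b,m2=ref(T,trT,(328,214),52,lum(th));rep(f'tray{th}',a,b,24)
cv2.imwrite('pics/m.png',cv2.resize(np.hstack([m1,m2]),(800,400)))
# slab
wh=lambda im:((im.min(2)>195)).astype(np.uint8)*255
sS=C([(140,97),(292,145),(240,280),(80,233)],[257,245],4.0625)
sT=np.roll(C([(130,107),(290,130),(270,287),(108,263)],[280,166],4.0625),-2,0)
a,_=ref(S,sS,(305,293),52,wh);b,_=ref(T,sT,(328,214),52,wh);rep('slab',a,b,28)
for th in (110,):
    a,_=ref(S,rS,(172,274),30,lum(th));b,_=ref(T,rT,(462,207),30,lum(th))
    rep('rest',a,b,18)
rep('restraw',rS,rT,18)
rep('gripraw',gS,gT,62)
E
```

```text
S [[79, 75, 87], [106, 99, 102], [167, 156, 150]]
S [[80, 78, 83], [140, 133, 126], [151, 142, 134]]
T [[163, 157, 147], [157, 149, 140], [72, 68, 70]]
T [[70, 67, 64], [73, 70, 68], [64, 62, 62]]Traceback (most recent call last):
  File "<stdin>", line 25, in <module>
  File "<stdin>", line 15, in ref
  File "meas.py", line 11, in quad
    l=cv2.fitLine(p.astype(np.float32),cv2.DIST_HUBER,0,.01,.01).ravel();L.append(np.cross([*l[2:],1],[*(l[2:]+l[:2]),1]))
      ~~~~~~~~~~~^^^^^^^^^^^^^^^^^^^^^^^^^^^^^^^^^^^^^^^^^^^^^^^
cv2.error: OpenCV(4.12.0) /io/opencv/modules/imgproc/src/linefit.cpp:50: error: (-215:Assertion failed) count > 0 in function 'fitLine2D_wods'
```

```bash
cat > init.py <<'E'
from meas import *
def C(p,off,s): return (np.array(p,float)+.5)/s-.5+off
trS=C([(117,52),(363,125),(288,345),(17,265)],[257,245],4.0625)
trT=np.roll(C([(77,58),(343,92),(312,338),(42,303)],[280,166],4.0625),-2,0)
rS=C([(250,96),(333,150),(145,343),(60,288)],[144,246],6.964)
rT=np.roll(C([(180,52),(288,98),(203,340),(88,296)],[434,179],6.964),-2,0)
gS=C([(176,110),(205,127),(143,182),(119,165)],[144,246],6.964)
gT=np.roll(C([(229,128),(258,142),(235,209),(203,198)],[434,179],6.964),-2,0)
sS=C([(140,97),(292,145),(240,280),(80,233)],[257,245],4.0625)
sT=np.roll(C([(130,107),(290,130),(270,287),(108,263)],[280,166],4.0625),-2,0)
def ref(cam,guess,ctr,w,fn):
    im=up(cam['color'],*ctr,w);m=fn(im);
    m=cv2.morphologyEx(m,cv2.MORPH_CLOSE,np.ones((5,5)))
    g=(guess-np.array(ctr)+w+.5)*UP-.5
    q=quad(m,4,g);return back(q,*ctr,w),m
lum=lambda t:(lambda im:(im.max(2)>t).astype(np.uint8)*255)
wh=lambda im:((im.min(2)>195)).astype(np.uint8)*255
E
python3 - <<'E'
from init import *
S=load('scene0.pkl');T=load('top0.pkl')
def rep(name,cs,ct,z):
    print(name);print(np.c_[plane(S,cs,z)[:,:2],plane(T,ct,z)[:,:2]].round(1));
    t=tri(S,cs,T,ct);print('tri',t.round(1).tolist(),t.mean(0).round(1))
a,m1=ref(S,trS,(305,293),46,lum(120));b,m2=ref(T,trT,(328,214),46,lum(115));rep('tray',a,b,24)
a,m3=ref(S,sS,(305,293),46,wh);b,m4=ref(T,sT,(328,214),46,wh);rep('slab',a,b,28)
cv2.imwrite('pics/m.png',cv2.resize(np.hstack([m1,m2,m3,m4]),(800,200)))
for nm,l in(('rest',lum(120)),):
    try:
        a,_=ref(S,rS,(172,274),30,l);b,_=ref(T,rT,(462,207),30,l);rep('rest',a,b,18)
    except Exception as e: print(e)
rep('restraw',rS,rT,18)
rep('gripraw',gS,gT,62)
E
```

```text
tray
[[451.8 -23.1 451.  -24.5]
 [472.2 128.2 471.8 127.8]
 [615.2 109.  614.4 108.4]
 [595.  -43.6 594.2 -43. ]]
tri [[451.0, -24.1, 22.6, 1.2], [471.9, 128.0, 23.4, 0.3], [614.7, 108.7, 22.8, 0.4], [594.5, -43.5, 23.1, 0.8]] [533.   42.3  23.    0.7]
slab
[[ 4.826e+02  8.000e-01  4.823e+02  1.000e-01]
 [ 4.944e+02  8.890e+01  4.939e+02  8.810e+01]
 [ 5.831e+02  7.770e+01  5.827e+02  7.650e+01]
 [ 5.714e+02 -1.120e+01  5.710e+02 -1.180e+01]]
tri [[482.3, 0.4, 27.4, 0.7], [493.9, 88.5, 27.2, 0.7], [582.8, 77.1, 27.1, 1.1], [571.1, -11.6, 27.4, 0.5]] [532.5  38.6  27.3   0.7]
rest
[[ 504.9 -271.3  504.8 -271.5]
 [ 519.3 -234.9  519.3 -234.9]
 [ 603.1 -267.1  602.7 -267.6]
 [ 588.9 -304.6  588.4 -304.3]]
tri [[504.8, -271.5, 17.9, 0.2], [519.3, -234.9, 18.0, 0.0], [602.8, -267.7, 17.3, 0.3], [588.7, -304.7, 17.4, 0.4]] [ 5.539e+02 -2.697e+02  1.770e+01  2.000e-01]
restraw
[[ 504.9 -271.2  504.6 -273.1]
 [ 519.8 -234.7  519.1 -234.7]
 [ 602.4 -267.5  602.5 -268.3]
 [ 588.9 -303.8  587.1 -304.7]]
tri [[504.4, -272.6, 17.1, 1.7], [519.3, -235.1, 17.0, 0.2], [602.4, -268.0, 17.9, 0.8], [587.7, -305.4, 15.4, 0.3]] [ 553.5 -270.3   16.9    0.7]
gripraw
[[ 539.5 -269.3  540.6 -270.9]
 [ 543.8 -257.3  544.  -260.6]
 [ 567.5 -268.7  567.  -269.8]
 [ 563.  -279.   562.5 -279.1]]
tri [[540.1, -269.8, 62.9, 1.7], [543.6, -259.3, 61.4, 3.0], [567.0, -269.7, 61.1, 0.9], [562.7, -279.4, 61.3, 0.0]] [ 553.3 -269.5   61.7    1.4]
```

View pics/m.png

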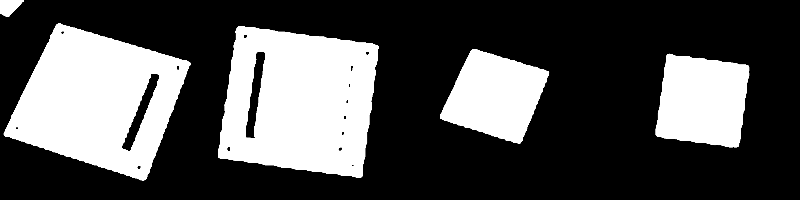

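Both views agree within about 1 mm. Tray centre is (533.2, 42.3) with yaw -0.134 and rim height 23.0 (24 expected). The slab sits 3.8 mm towards tray -y, so the wide gap is on +y. The rest is at (553.9, -269.7) with yaw -0.375, and the grip top is at about z 62. Next I'll check obstacle heights along the way.

```bash
python3 - <<'E'
from h import *
S=load('scene0.pkl');T=load('top0.pkl')
# toaster top-face corners near; handpiece tips; 
for n,s,t in (('toaster corner',(67,146),(580,302)),('toaster far',(98,150),(583,407)),('toaster front',(118,148),(580,302)),('hand top',(88,208),(600,177)),('dish',(113,284),(514,187)),('hand low',(40,255),(590,250))):
    print(n,tri(S,[s],T,[t]).round(0),plane(T,[t],0).round(0),plane(T,[t],120).round(0))
st=manip.observe()
from scipy.spatial.transform import Rotation as R
Rm=R.from_quat(st['eef_rot']).as_matrix();print(Rm.round(3))
d=np.array([553.8,-269.6,130])-st['tool_pos'];print(Rm.T@d/200, st['tool_pos'])
E
```

```text
toaster corner [[ 358. -497.  197.  103.]] [[ 332. -557.    0.]] [[ 334. -488.  120.]]
toaster far [[  96. -670.  -77.  138.]] [[  88. -557.    0.]] [[ 117. -488.  120.]]
toaster front [[ 334. -448.  188.    2.]] [[ 332. -557.    0.]] [[ 334. -488.  120.]]
hand top [[ 553. -418.  252.   79.]] [[ 635. -626.    0.]] [[ 602. -549.  120.]]
dish [[ 601. -397.   20.    2.]] [[ 606. -407.    0.]] [[ 577. -355.  120.]]
hand low [[ 485. -703. -125.   73.]] [[ 455. -588.    0.]] [[ 443. -515.  120.]]
[[ 0.967  0.253 -0.001]
 [ 0.253 -0.967  0.002]
 [-0.    -0.002 -1.   ]]
[ 2.33792101 -1.24069922  0.44078319] [ 164.29188326 -628.18797441  217.62449968]
```

Emit:
{"fn": "move_arm", "kwargs": {"increments": "0 0 -0.2 0; 0.15 -0.08 -0.25 0; 0.36 -0.19 -0.25 0; 0.57 -0.3 -0.25 0; 0.78 -0.41 -0.25 0; 1 -0.53 -0.25 0; 1 -0.53 -0.25 0", "gripper": -0.2, "newtons": 20}}

```text
time_s: 0.8
tool_pos: [339.2, -467.5, 267.7]
eef_rot: [0.991, 0.135, 0.003, -0.004]
contact_force: [-0.3, 0.4, 0.0]
gripper_width: 56.1
```

Emit:
{"fn": "move_arm", "kwargs": {"increments": "0.21 -0.11 0 0; 0.42 -0.22 0 0; 0.63 -0.33 0 0; 0.84 -0.44 0 0; 1 -0.53 0 0; 1 -0.53 0 0"}}

```text
time_s: 1.4
tool_pos: [508.4, -304.7, 269.0]
eef_rot: [0.99, 0.141, 0.004, -0.006]
contact_force: [-0.6, 1.1, -0.1]
gripper_width: 55.4
```

```bash
cat > go.py <<'E'
from h import *
from scipy.spatial.transform import Rotation as R
def go(x,y,z,yaw):
    s=manip.observe();M=R.from_quat(s['eef_rot']).as_matrix();p=s['tool_pos']
    a=np.arctan2(M[1,0],M[0,0])
    print('t',round(s['time_s'],2),'p',p.round(1),'yaw',round(a,3),'F',s['contact_force'].round(1),'w',round(s['gripper_width'],1),'tilt',M[:2,2].round(4),'j7',round(s['joint_pos'][6],2))
    print('shares',(M.T@(np.array([x,y,z])-p)/200).round(3),'roll',round((a-yaw)/(np.pi/2),3))
E
python3 -c "
from go import *
go(553.8,-269.6,110,-0.375)"
```

```text
t 1.4 p [ 508.4 -304.7  269. ] yaw 0.283 F [-0.6  1.1 -0.1] w 55.4 tilt [0.0067 0.0131] j7 -0.81
shares [ 0.259 -0.097  0.799] roll 0.419
```

Emit:
{"fn": "move_arm", "kwargs": {"increments": "0.13 -0.05 0 0.08; 0.26 -0.1 0.2 0.17; 0.26 -0.1 0.4 0.25; 0.26 -0.1 0.6 0.34; 0.26 -0.1 0.8 0.42; 0.26 -0.1 0.8 0.42; 0.26 -0.1 0.8 0.42; 0.26 -0.1 0.8 0.42"}}

```text
time_s: 2.2
tool_pos: [555.2, -270.4, 112.2]
eef_rot: [0.982, -0.187, 0.004, -0.006]
contact_force: [0.4, -0.1, 0.0]
gripper_width: 55.7
```

```bash
python3 - <<'E'
from go import *
go(553.8,-269.6,42,-0.375)
S=optics.camera('scene');T=optics.camera('top')
pickle.dump((S,T),open('c1.pkl','wb'))
def cr(im,x,y,w):return cv2.resize(im[y-w:y+w,x-w:x+w],(400,400),interpolation=cv2.INTER_CUBIC)
cv2.imwrite('pics/c1.png',np.hstack([cr(S['color'],180,250,50),cr(T['color'],470,200,50)]))
E
```

```text
t 2.2 p [ 555.2 -270.4  112.2] yaw -0.375 F [ 0.4 -0.1  0. ] w 55.7 tilt [0.0109 0.0109] j7 -1.46
shares [-0.01   0.004  0.351] roll -0.0
```

View pics/c1.png

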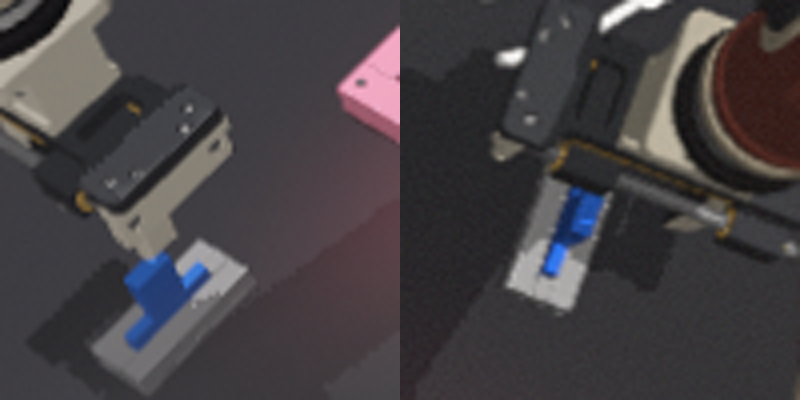

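Emit:
{"fn": "move_arm", "kwargs": {"increments": "-0.01 0.004 0.15 0; -0.01 0.004 0.28 0; -0.01 0.004 0.38 0; -0.01 0.004 0.38 0; -0.01 0.004 0.38 0; -0.01 0.004 0.38 0"}}

```text
time_s: 2.9
tool_pos: [555.2, -270.1, 38.4]
eef_rot: [0.982, -0.187, 0.006, -0.006]
contact_force: [-0.2, -0.2, 0.8]
gripper_width: 55.7
```

```bash
python3 - <<'E'
from go import *
go(553.8,-269.6,36,-0.375)
S=optics.camera('scene');T=optics.camera('top')
def cr(im,x,y,w):return cv2.resize(im[y-w:y+w,x-w:x+w],(400,400),interpolation=cv2.INTER_CUBIC)
cv2.imwrite('pics/c2.png',np.hstack([cr(S['color'],180,260,40),cr(T['color'],470,200,40)]))
E
```

```text
t 2.9 p [ 555.2 -270.1   38.4] yaw -0.376 F [-0.2 -0.2  0.8] w 55.7 tilt [0.0149 0.0094] j7 -1.45
shares [-0.008  0.     0.012] roll -0.001
```

View pics/c2.png

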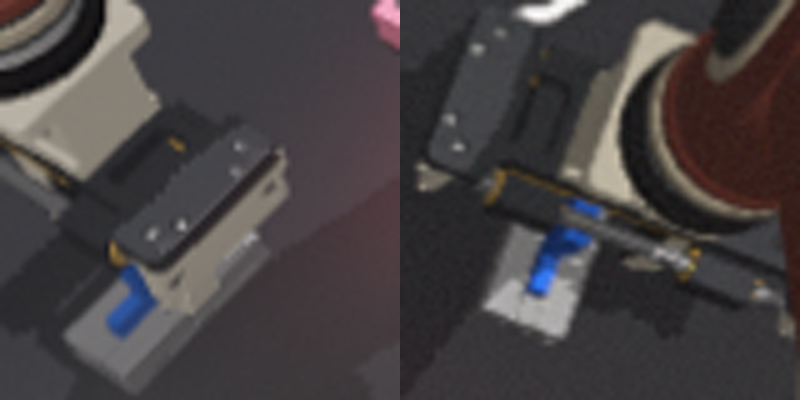

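Emit:
{"fn": "move_arm", "kwargs": {"increments": "-0.008 0 0.012 0; -0.008 0 0.012 0; -0.008 0 0.012 0; -0.008 0 0.012 0; -0.008 0 0.012 0; -0.008 0 0.012 0; -0.008 0 0.012 0; -0.008 0 0.012 0", "gripper": 1, "newtons": 15}}

```text
time_s: 3.8
tool_pos: [553.5, -269.3, 35.6]
eef_rot: [0.982, -0.187, 0.006, -0.006]
contact_force: [0.7, 0.6, 0.7]
gripper_width: 12.4
```

```bash
python3 -c "
from go import *
go(553.8,-269.6,106,-0.375)"
```

```text
t 3.8 p [ 553.5 -269.3   35.6] yaw -0.376 F [0.7 0.6 0.7] w 12.4 tilt [0.0142 0.0097] j7 -1.45
shares [ 0.006 -0.004 -0.352] roll -0.001
```

Emit:
{"fn": "move_arm", "kwargs": {"increments": "0.003 -0.002 -0.12 0; 0.006 -0.004 -0.25 0; 0.006 -0.004 -0.38 0; 0.006 -0.004 -0.45 0; 0.006 -0.004 -0.45 0"}}

```text
time_s: 4.3
tool_pos: [554.9, -270.5, 127.7]
eef_rot: [0.982, -0.187, 0.008, -0.006]
contact_force: [-0.7, -0.5, -0.5]
gripper_width: 11.8
```

```bash
python3 -c "
from go import *
go(539.3,88.1,125,-0.134)"
```

```text
t 4.3 p [ 554.9 -270.5  127.7] yaw -0.376 F [-0.7 -0.5 -0.5] w 11.8 tilt [0.0183 0.0077] j7 -1.46
shares [-0.731 -1.639  0.026] roll -0.154
```

Emit:
{"fn": "move_arm", "kwargs": {"increments": "-0.06 -0.13 0 0; -0.12 -0.28 0 0; -0.19 -0.43 0 0; -0.26 -0.58 0 0; -0.32 -0.72 0 0; -0.38 -0.85 0 0; -0.42 -0.95 0 0; -0.42 -0.95 0 0"}}

```text
time_s: 5.1
tool_pos: [545.5, -58.1, 127.6]
eef_rot: [0.983, -0.183, 0.006, -0.007]
contact_force: [-1.0, 0.0, -1.1]
gripper_width: 11.8
```

```bash
python3 -c "
from go import *
go(539.3,88.1,110,-0.134)"
```

```text
t 5.1 p [545.5 -58.1 127.6] yaw -0.369 F [-1.   0.  -1.1] w 11.8 tilt [0.015  0.0109] j7 -1.79
shares [-0.293 -0.669  0.095] roll -0.149
```

Emit:
{"fn": "move_arm", "kwargs": {"increments": "-0.05 -0.12 0.02 -0.05; -0.11 -0.26 0.04 -0.1; -0.18 -0.42 0.06 -0.15; -0.24 -0.56 0.08 -0.15; -0.29 -0.67 0.095 -0.15; -0.293 -0.67 0.095 -0.15; -0.293 -0.67 0.095 -0.15; -0.293 -0.67 0.095 -0.15"}}

```text
time_s: 5.9
tool_pos: [539.6, 85.2, 109.8]
eef_rot: [0.998, -0.068, 0.007, -0.005]
contact_force: [0.3, -0.4, -0.1]
gripper_width: 12.0
```

```bash
python3 -c "
from go import *
go(539.3,88.1,75,-0.134)
S=optics.camera('scene');T=optics.camera('top')
pickle.dump((S,T),open('c3.pkl','wb'))
def cr(im,x,y,w):return cv2.resize(im[y-w:y+w,x-w:x+w],(400,400),interpolation=cv2.INTER_CUBIC)
cv2.imwrite('pics/c3.png',np.hstack([cr(S['color'],320,270,50),cr(T['color'],310,200,50)]))"
```

```text
t 5.9 p [539.6  85.2 109.8] yaw -0.137 F [ 0.3 -0.4 -0.1] w 12.0 tilt [0.0146 0.0089] j7 -1.86
shares [-0.006 -0.012  0.174] roll -0.002
```

View pics/c3.png

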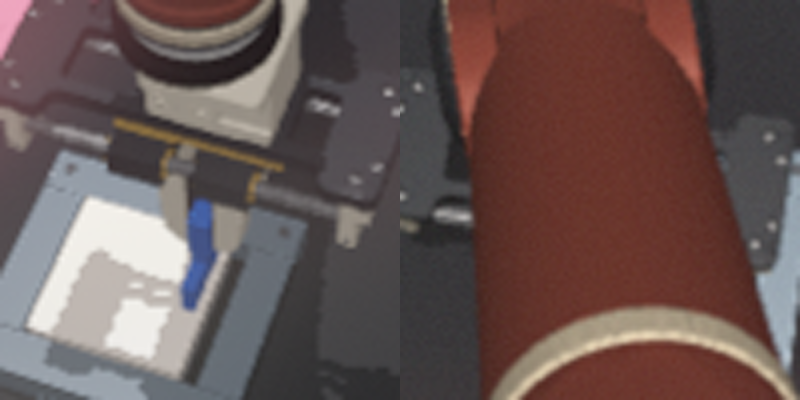

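Emit:
{"fn": "move_arm", "kwargs": {"increments": "-0.002 -0.005 0.1 0; -0.006 -0.012 0.19 0; -0.006 -0.012 0.22 0; -0.006 -0.012 0.22 0; -0.006 -0.012 0.22 0; -0.006 -0.012 0.22 0; -0.006 -0.012 0.22 0; -0.006 -0.012 0.22 0"}}

```text
time_s: 6.8
tool_pos: [539.8, 88.7, 66.6]
eef_rot: [0.998, -0.068, 0.008, -0.005]
contact_force: [0.5, -0.6, -0.6]
gripper_width: 12.1
```

```bash
python3 -c "
from go import *
go(539.3,88.1,60,-0.134)
S=optics.camera('scene')
pickle.dump(S,open('c4.pkl','wb'))
def cr(im,x,y,w):return cv2.resize(im[y-w:y+w,x-w:x+w],(600,600),interpolation=cv2.INTER_CUBIC)
cv2.imwrite('pics/c4.png',cr(S['color'],320,280,30))"
```

```text
t 6.8 p [539.8  88.7  66.6] yaw -0.137 F [ 0.5 -0.6 -0.6] w 12.1 tilt [0.0161 0.0098] j7 -1.87
shares [-0.003  0.004  0.033] roll -0.002
```

View pics/c4.png

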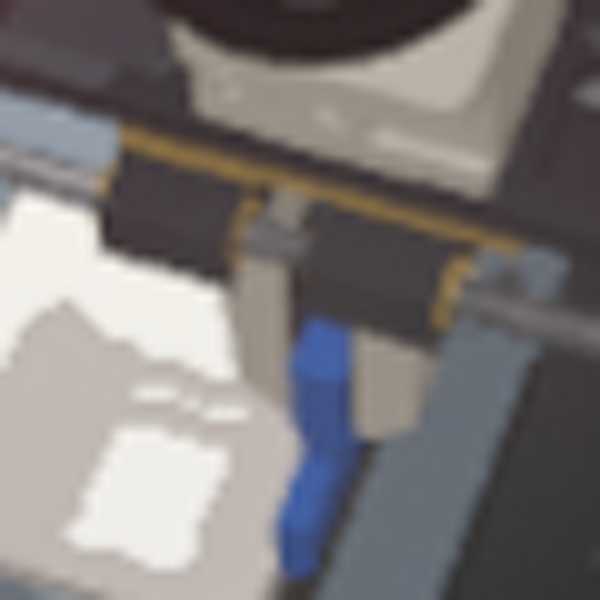

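```bash
python3 - <<'E'
from h import *
S=load('c4.pkl')
f=lambda p:(np.array(p,float)+.5)/10-.5+[290,250]
a=-.1343;M=np.array([[np.cos(a),np.sin(a)],[-np.sin(a),np.cos(a)]])
def tr(P):return (M@(P[:,:2]-[533.1,42.3]).T).T
print('bottom',tr(plane(S,f([(283,568),(315,577)]),35)).round(1))
print('top of blade',tr(plane(S,f([(283,512),(320,523)]),57)).round(1))
print('tcp tray',tr(np.array([[539.8,88.7,0]])).round(1))
hsv=cv2.cvtColor(cv2.resize(S['color'][280:312,300:340],None,fx=10,fy=10,interpolation=cv2.INTER_CUBIC),cv2.COLOR_BGR2HSV)
m=((hsv[...,0]>105)&(hsv[...,0]<125)&(hsv[...,1]>130))
for r in range(130,300,10):
    x=np.where(m[r])[0]
    if len(x):
        u=(np.array([x[0],x[-1]])+.0)/10-.5+300; v=(r+.5)/10-.5+280
        print(round(v,1),u.round(2), [tr(plane(S,[(q,v)],z))[0].round(1).tolist() for q,z in((u[0],57),(u[1],57))])
# expected image positions of blade end corners at strip (0,46.25)
for y in(42.25,50.25):
  for z in(35,57):
    P=M.T@np.array([30,y])+[533.1,42.3];print(y,z,proj(S,[[*P,z]]).round(1))
E
```

```text
bottom [[30.2 44.8]
 [30.  52.1]]
top of blade [[28.2 44.6]
 [28.  52.9]]
tcp tray [[ 0.4 46.9]]
292.6 [320.2 323.8] [[7.8, 42.5], [5.2, 49.9]]
293.6 [321.1 323.9] [[9.5, 45.2], [7.5, 50.9]]
294.6 [320.9 322.7] [[11.9, 45.6], [10.6, 49.3]]
295.6 [320.3 322.9] [[14.6, 45.2], [12.8, 50.5]]
296.6 [319.9 323.3] [[17.2, 45.3], [14.8, 52.2]]
297.6 [319.3 322.9] [[19.9, 44.9], [17.3, 52.2]]
298.6 [318.8 322.3] [[22.5, 44.7], [20.0, 51.8]]
299.6 [318.7 322. ] [[24.8, 45.3], [22.5, 52.0]]
300.6 [318.1 322. ] [[27.5, 44.9], [24.8, 52.8]]
301.6 [317.9 321.6] [[29.9, 45.4], [27.3, 52.8]]
302.6 [317.9 321. ] [[32.2, 46.2], [30.0, 52.4]]
303.6 [318.  320.3] [[34.3, 47.2], [32.7, 51.8]]
304.6 [317.9 320.2] [[36.6, 47.8], [35.0, 52.4]]
305.6 [318.  320.7] [[38.8, 48.8], [36.9, 54.2]]
306.6 [319. 320.] [[40.3, 51.6], [39.6, 53.6]]
42.25 35 [[316.8 305.9]]
42.25 57 [[316.5 301.2]]
50.25 35 [[320.3 307. ]]
50.25 57 [[320.  302.3]]
```

```bash
python3 - <<'E'
from h import *
S=load('c4.pkl');im=S['color']
for v in range(298,308): print(v,[tuple(int(q) for q in im[v,u]) for u in range(315,326)])
E
```

```text
298 [(179, 185, 192), (179, 184, 192), (179, 185, 192), (174, 162, 164), (166, 107, 82), (164, 96, 67), (163, 96, 67), (148, 88, 65), (120, 76, 62), (97, 68, 62), (71, 67, 69)]
299 [(178, 184, 192), (179, 185, 192), (178, 181, 187), (171, 151, 151), (164, 97, 67), (164, 96, 66), (158, 92, 65), (138, 84, 64), (106, 71, 60), (81, 65, 63), (83, 79, 79)]
300 [(179, 184, 192), (179, 185, 192), (175, 168, 170), (168, 123, 104), (164, 96, 67), (164, 96, 67), (154, 91, 66), (130, 80, 62), (99, 70, 62), (65, 62, 64), (95, 90, 87)]
301 [(179, 184, 192), (177, 182, 189), (171, 158, 158), (165, 107, 80), (164, 96, 66), (163, 96, 67), (148, 88, 65), (120, 75, 60), (94, 67, 61), (67, 66, 69), (98, 94, 89)]
302 [(180, 185, 192), (175, 175, 181), (162, 139, 135), (154, 90, 65), (158, 92, 65), (154, 91, 65), (136, 82, 63), (107, 72, 61), (80, 64, 62), (86, 82, 80), (112, 105, 99)]
303 [(180, 185, 192), (175, 175, 180), (156, 138, 135), (134, 82, 63), (137, 82, 62), (134, 82, 62), (121, 76, 60), (97, 68, 61), (71, 67, 68), (99, 94, 90), (120, 112, 105)]
304 [(180, 185, 192), (176, 178, 184), (157, 142, 142), (134, 82, 63), (134, 80, 61), (128, 78, 61), (111, 73, 61), (81, 65, 62), (83, 80, 78), (110, 104, 98), (119, 112, 104)]
305 [(179, 184, 192), (181, 186, 194), (165, 159, 164), (134, 81, 61), (133, 80, 60), (131, 79, 60), (108, 72, 61), (64, 61, 62), (94, 89, 85), (119, 112, 103), (118, 111, 103)]
306 [(179, 185, 192), (182, 188, 195), (166, 162, 167), (130, 85, 70), (132, 81, 62), (134, 80, 60), (109, 72, 61), (67, 67, 68), (99, 94, 89), (118, 111, 103), (117, 110, 102)]
307 [(180, 186, 192), (170, 176, 182), (140, 142, 146), (113, 94, 90), (115, 76, 64), (105, 69, 59), (73, 63, 61), (87, 83, 80), (111, 105, 98), (118, 111, 102), (117, 110, 102)]
```

The top view is blocked. In the scene view, the blade end's left edge sits at about u=317.0–317.3 against 316.6 expected, so the strip is about 1 mm too far towards +y. I'll correct by 0.9 mm and enter gently.

Emit:
{"fn": "move_arm", "kwargs": {"increments": "-0.003 0.0045 0.01 0; -0.003 0.0045 0.02 0; -0.003 0.0045 0.035 0; -0.003 0.0045 0.05 0; -0.003 0.0045 0.065 0; -0.003 0.0045 0.075 0; -0.003 0.0045 0.075 0; -0.003 0.0045 0.075 0"}}

```text
time_s: 7.65
tool_pos: [539.3, 88.1, 51.4]
eef_rot: [0.998, -0.068, 0.008, -0.005]
contact_force: [0.4, -0.0, 0.0]
gripper_width: 12.0
```

```bash
cat > snap.py <<'E'
from go import *
import sys
n=sys.argv[1];x,y,w=map(int,sys.argv[2:5])
S=optics.camera('scene')
pickle.dump(S,open(n+'.pkl','wb'))
cv2.imwrite(f'pics/{n}.png',cv2.resize(S['color'][y-w:y+w,x-w:x+w],(600,600),interpolation=cv2.INTER_CUBIC))
E
python3 snap.py c5 320 285 30; python3 -c "
from go import *
go(539.1,87.9,36,-0.134)"
```

```text
t 7.7 p [539.3  88.1  51.5] yaw -0.137 F [ 0.3 -0.   0.2] w 11.9 tilt [0.016  0.0097] j7 -1.86
shares [-0.002  0.002  0.078] roll -0.002
```

View pics/c5.png

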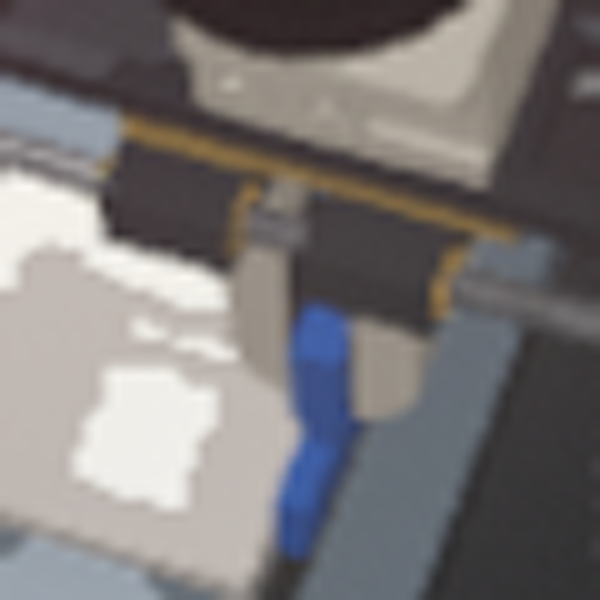

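No contact force. The blade end at about (320,309) has entered the dark gap between slab and rim. Continuing down.

Emit:
{"fn": "move_arm", "kwargs": {"increments": "0 0.001 0.015 0; 0 0.001 0.03 0; 0 0.001 0.045 0; 0 0.001 0.06 0; 0 0.001 0.072 0; 0 0.001 0.078 0; 0 0.001 0.078 0; 0 0.001 0.078 0"}}

```text
time_s: 8.5
tool_pos: [539.4, 88.0, 36.0]
eef_rot: [0.998, -0.068, 0.008, -0.005]
contact_force: [-1.0, 0.3, 0.8]
gripper_width: 12.0
```

```bash

python3 snap.py c6 320 285 30; python3 -c "
from go import *
go(539.1,87.9,34.5,-0.134)"
```

```text
t 8.55 p [539.5  88.   36. ] yaw -0.137 F [0.2 0.2 1.6] w 11.9 tilt [0.0159 0.0097] j7 -1.86
shares [-0.002  0.001  0.007] roll -0.002
```

View pics/c6.png

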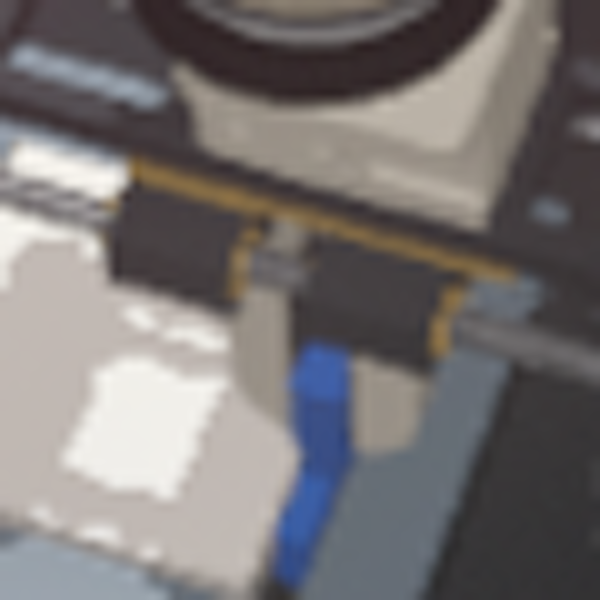

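Emit:
{"fn": "move_arm", "kwargs": {"increments": "0 0.001 0.002 0; 0 0.001 0.002 0; 0 0.001 0.002 0; 0 0.001 0.002 0; 0 0.001 0.002 0", "gripper": 0.3}}

```text
time_s: 9.05
tool_pos: [539.5, 87.8, 35.6]
eef_rot: [0.998, -0.068, 0.008, -0.005]
contact_force: [-0.2, -0.4, -0.1]
gripper_width: 32.6
```

Emit:
{"fn": "move_arm", "kwargs": {"increments": "0 0 -0.1 0; 0 0 -0.25 0; 0 0 -0.45 0; 0 0 -0.65 0; 0 0 -0.65 0; 0 0 -0.65 0"}}

```text
time_s: 9.65
tool_pos: [537.7, 86.6, 166.4]
eef_rot: [0.998, -0.068, 0.009, -0.006]
contact_force: [-0.3, 0.3, 0.3]
gripper_width: 32.4
```

```bash

python3 snap.py c7 310 290 48; python3 -c "
from go import *
go(532.5,38.6,60,-0.134)"
```

```text
t 9.7 p [536.7  86.5 165.1] yaw -0.137 F [ 0.1  0.1 -1.1] w 32.9 tilt [0.0149 0.0096] j7 -1.87
shares [0.005 0.246 0.523] roll -0.002
```

View pics/c7.png

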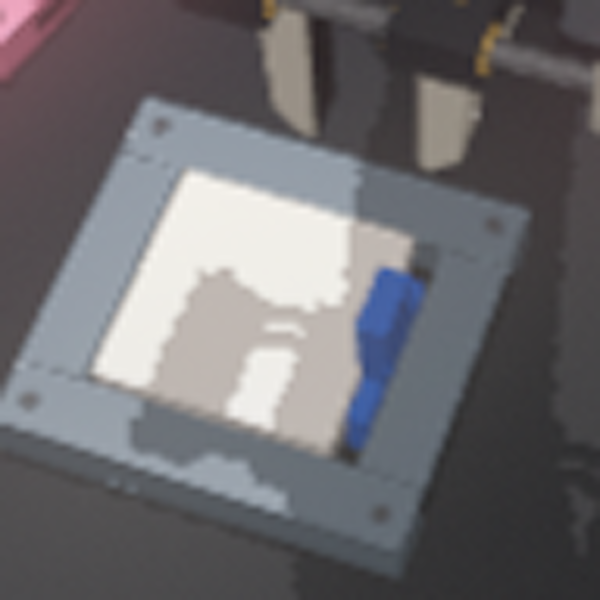

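```bash
python3 - <<'E'
from h import *
S=load('c7.pkl')
a=-.1343;M=np.array([[np.cos(a),np.sin(a)],[-np.sin(a),np.cos(a)]])
def tr(P):return (M@(P[:,:2]-[533.1,42.3]).T).T
W=lambda x,y,z:[*(M.T@np.array([x,y])+[533.1,42.3]),z]
im=cv2.resize(S['color'][242:338,262:358],(768,768),interpolation=cv2.INTER_CUBIC)
y0=46.2
for y,h,zs in((y0,6,(34,62)),):
  for z in zs:
    q=proj(S,[W(sx*13,y+sy*6,z) for sx,sy in((-1,-1),(1,-1),(1,1),(-1,1))]);cv2.polylines(im,[np.int32(((q-[262,242]+.5)*8-.5)*16)],True,(0,255,255),1,cv2.LINE_AA,4)
q=proj(S,[W(sx*30,y0+sy*4,26) for sx,sy in((-1,-1),(1,-1),(1,1),(-1,1))]);cv2.polylines(im,[np.int32(((q-[262,242]+.5)*8-.5)*16)],True,(0,0,255),1,cv2.LINE_AA,4)
q=proj(S,[W(sx*45,-4+sy*45,28) for sx,sy in((-1,-1),(1,-1),(1,1),(-1,1))]);cv2.polylines(im,[np.int32(((q-[262,242]+.5)*8-.5)*16)],True,(0,200,0),1,cv2.LINE_AA,4)
cv2.imwrite('pics/c7o.png',im[150:750,150:])
E
```

```text
(no output)
```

View pics/c7o.png

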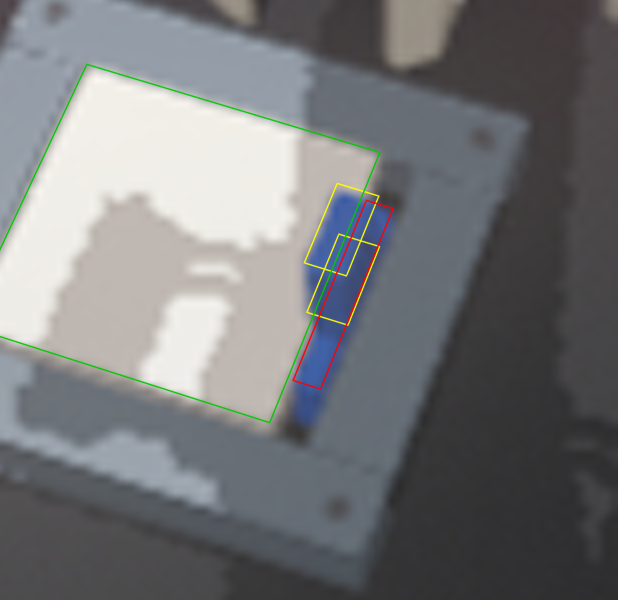

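The strip matches its expected seated outline: block top near z 62, blade top near z 26. The slab edge is where it was. Now I'll move over the slab centre with the fingers shut.

Emit:
{"fn": "move_arm", "kwargs": {"increments": "0.005 0.06 0 0; 0.005 0.15 0 0; 0.005 0.246 0 0; 0.005 0.246 0.1 0; 0.005 0.246 0.3 0; 0.005 0.246 0.5 0; 0.005 0.246 0.52 0; 0.005 0.246 0.52 0", "gripper": 1, "newtons": 20}}

```text
time_s: 10.5
tool_pos: [531.3, 37.7, 59.2]
eef_rot: [0.998, -0.069, 0.005, -0.005]
contact_force: [0.4, -0.0, 0.7]
gripper_width: 0.8
```

```bash
python3 -c "
from go import *
go(532.5,38.6,31,-0.134)"; python3 snap.py c8 310 290 48
```

```text
t 10.5 p [531.3  37.7  59.2] yaw -0.137 F [ 0.4 -0.   0.7] w 0.8 tilt [0.0107 0.0088] j7 -1.77
shares [ 0.004 -0.004  0.141] roll -0.002
```

View pics/c8.png

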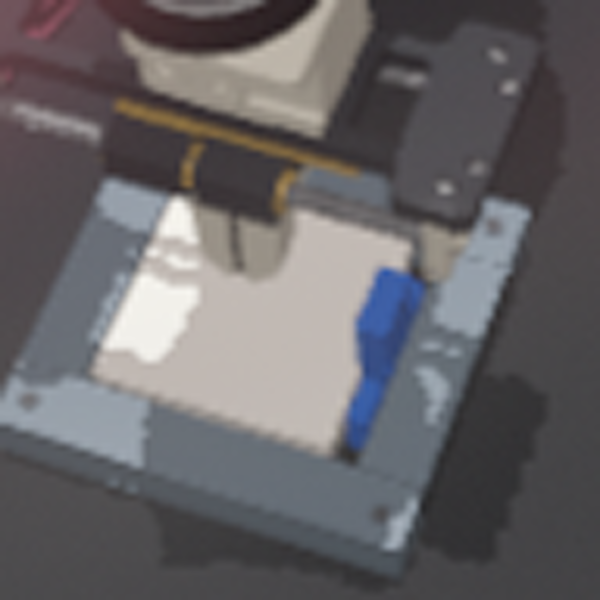

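Emit:
{"fn": "move_arm", "kwargs": {"increments": "0.004 -0.004 0.06 0; 0.004 -0.004 0.11 0; 0.004 -0.004 0.14 0; 0.004 -0.004 0.15 0; 0.004 -0.004 0.16 0; 0.004 -0.004 0.17 0; 0.004 -0.004 0.175 0; 0.004 -0.004 0.175 0"}}

```text
time_s: 11.35
tool_pos: [534.2, 38.9, 26.1]
eef_rot: [0.998, -0.069, 0.007, -0.005]
contact_force: [-1.1, 0.5, 3.9]
gripper_width: 0.2
```

```bash
python3 -c "
from go import *
go(532.5,38.6,23,-0.134)"
```

```text
t 11.35 p [534.2  38.9  26.1] yaw -0.137 F [-1.1  0.5  3.9] w 0.2 tilt [0.0147 0.0091] j7 -1.77
shares [-0.008  0.003  0.015] roll -0.002
```

Emit:
{"fn": "move_arm", "kwargs": {"increments": "0 0 0.005 0; 0 0 0.01 0; 0 0 0.015 0; 0 0 0.02 0; 0 0 0.025 0; 0 0 0.025 0; 0 0 0.025 0"}}

```text
time_s: 12.05
tool_pos: [534.3, 39.1, 24.2]
eef_rot: [0.998, -0.069, 0.007, -0.005]
contact_force: [-5.5, -0.2, 24.8]
gripper_width: 0.4
```

```bash
python3 -c "
from go import *
go(532.5,38.6,23,-0.134)"
```

```text
t 12.05 p [534.3  39.1  24.2] yaw -0.137 F [-5.5 -0.2 24.8] w 0.4 tilt [0.0156 0.0096] j7 -1.77
shares [-0.008  0.004  0.006] roll -0.002
```

Emit:
{"fn": "move_arm", "kwargs": {"increments": "0 0 0.011 0; 0 0 0.011 0; 0 0 0.011 0; 0 0 0.011 0; 0 0 0.011 0; 0 0 0.011 0"}}

```text
time_s: 12.65
tool_pos: [534.2, 39.1, 24.3]
eef_rot: [0.998, -0.069, 0.008, -0.005]
contact_force: [-4.2, -0.5, 18.8]
gripper_width: 0.7
```

```bash
python3 snap.py c9 310 290 48; python3 - <<'E'
from go import *
go(532.5,38.6,23,-0.134)
T=optics.camera('top');cv2.imwrite('pics/c9t.png',T['color'])
S=load('c9.pkl')
a=-.1343;M=np.array([[np.cos(a),np.sin(a)],[-np.sin(a),np.cos(a)]])
W=lambda x,y,z:[*(M.T@np.array([x,y])+[533.1,42.3]),z]
im=cv2.resize(S['color'][242:338,262:358],(768,768),interpolation=cv2.INTER_CUBIC)
def L(P,c):
    q=proj(S,P);cv2.polylines(im,[np.int32(((q-[262,242]+.5)*8-.5)*16)],True,c,1,cv2.LINE_AA,4)
sq=((-1,-1),(1,-1),(1,1),(-1,1))
L([W(a*45,-4+b*45,24) for a,b in sq],(0,200,0))
L([W(a*46.5,b*51.5,24) for a,b in sq],(255,0,255))
cv2.imwrite('pics/c9o.png',im[100:700])
E
```

```text
t 12.7 p [534.3  39.1  24.3] yaw -0.137 F [-4.8 -0.9 18.2] w 0.4 tilt [0.0162 0.0098] j7 -1.77
shares [-0.008  0.004  0.006] roll -0.002
```

View pics/c9o.png

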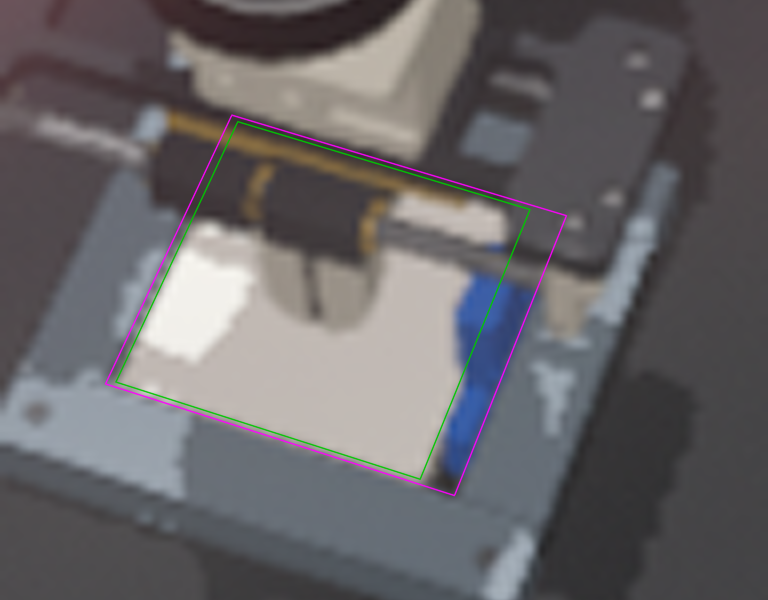

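The slab outline fits the flush height on all visible edges, at about (115–420, 380–480) in the overlay. The strip still stands in the +y gap, clear of the fingers, and the push is about 18 N. Handing in.

```bash
python3 -c "
from go import *
print(manip.job_done());go(532.5,38.6,23,-0.134)"
```

```text
the job is handed in; nothing more can be done
None
the job is handed in; nothing more can be done
```

I took the blue strip from its rest, stood it fully down in the wide gap on the tray's +y side, and let it go. I then pressed the slab flush with the shut fingertips and handed the job in at about 12.7 s while still holding it. No verdict was reported.

**Last checks:**
- **Press:** the fingertips read z = 24.3 mm (rim 24 mm) with a steady push of about 18 N. It briefly reached 25 N before I eased it.
- **Slab:** its outline in the scene camera fits the flush, level position and it still lies towards tray -y.
- **Strip:** it sits in the gap clear of the fingers. I let it go at the same height it had in the rest (35.6 mm at the fingertips, same floor height).

**What disagreed or was left unchecked:**
- **Strip position before entry:** the scene camera put the strip about 1.1 mm too far towards +y, and the arm's own reading put it 0.65 mm off. I shifted it 0.9 mm before lowering, and it went in with almost no force.
- **Single view for the fit and final state:** the arm blocked the top camera during the insertion, and I did not view its last picture. The strip and slab checks there rest on the scene camera and the arm's readings.
- **Tool tilt:** the tool ended about 0.02 rad off vertical, and there was a side force of about 5 N while pressing.

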